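# Slide a wet sample panel into the drying hood and shut the sash

## Task

A freshly painted sample panel lies on a small drying board with a T handle, in front of the clear drying hood. Raise the hood's sash by its handle, slide the board flat along the table until the whole panel is inside (its T handle stays outside, under the sash), then lower the sash gently until it is fully shut. Nothing may touch the wet paint, and the tin, the white dish and the red-capped jar must stay where they are.

Things in the scene. Friction and masses are not known exactly. Their poses are not given: they have to be found in the camera images.
- hood: Fixed clear box, aluminium edges. Origin: on the table, middle of the mouth, in the sash plane; +x leads into the hood, y along the mouth, z up. No floor: the table runs straight in. Inside y -180 to 180, x 8 to 188, roof top z 190 mm. Sash guides, 28 x 18 mm, 360 tall, at y = +-190. Fixed pots stand at the back (x over 130, |y| over 75). Round spigot on the roof, up to z 218.
- sash (a joint): Height in m of the sash above fully shut: 0 shut, 0.13 highest. A clear sheet with red edges, 8 mm thick, 356 mm wide, in the plane x = 0 of the hood; shut, its lower edge stays 22 mm above the table (air gap) and its top edge is at 180 mm. It stays at whatever height it is left (about 11 N to raise, 4 N to lower).
- sash_handle (a point): Middle of the sash handle: a dark round bar 14 mm thick, 110 mm long along the hood's y, its axis 50 mm in front of the sash (39 mm clear gap behind it), on a 10 mm stalk at each end. Shut, the bar is 155 mm above the table, 25 mm below the sash's top edge; it rises with the sash.
- board: Loose drying board with the painted panel fixed on it, about 0.3 kg. Origin: under the panel's centre, on the table; +x points to the hood, z up. Base 80 (x) by 110 (y) mm, panel top at 42 mm. A flat stem 28 mm wide, 14 mm thick runs back to a blue crossbar at x = -172 mm: 16 (x) by 100 (y) by 16 mm tall. Total x from -180 to 40 mm.
- board_grip (a point): Middle of the top of the blue crossbar of the board's T handle, 16 mm above the table and 172 mm behind the panel's centre. Push its back face or grasp it.
- paint: Wet paint (terracotta with a blue band), 64 x 92 mm and 2 mm thick, on top of the panel inside a bare margin of 6 mm. Origin: centre of its underside, 42 mm above the board's origin. Nothing may touch it.
- tin: Loose dark flat tin, 76 mm across, 30 mm tall, on the table to one side in front of the hood. Origin: centre of its underside. Leave it alone.
- dish: Loose white bowl, 72 mm across, 35 mm tall, on the table to the other side in front of the hood. Origin: centre of its underside. Leave it alone.
- jar_red: Loose jar with a red cap, 54 mm across, 75 mm tall, on the table to the left. Origin: centre of its underside. Leave it alone.
Mind the look-alikes: they are no part of the job. Leave any purple look-alike of the board alone.

How it is judged:
By the outcome, as a careful person would: the job done as asked, in the order asked, and still so for the second after the job is handed in, with the robot touching nothing.
It also fails if it takes over 61 s, if anything falls off the work surface, if the arm or the gripper's body presses on something with over 40 N, if the wrist force passes 120 N, or if a joint passes its speed limit or range.

## Robot

A 6-joint arm with a two-finger parallel gripper is mounted at the origin on the work surface. World frame = base frame: x ahead of the robot, y to its left, z up, the work surface at z = 0. Lengths are in m, angles in degrees, forces in N, time in s.
With the tool pointing down it reaches from about 0.4 to 0.825 m from the base axis. Payload 7 kg.
Tool frame: the origin (TCP) lies midway between the tips of the shut fingers; the grasp point (between the pads) lies 19 mm behind it (r.grip_depth is the distance from the TCP to the grasp point, in m); z points along the fingers, y is the line along which they close (so a half turn about z gives the same grasp; the last joint's range is limited). The gripper opens to 88 mm and grips with 3 to 60 N. Pads are 19 mm wide; open, the fingers measure 130 mm over their backs; the gripper's body (78 mm by 193 mm) begins 47 mm behind the grasp point.
Start: joints at [16.507, 20.546, 0.682, 0, -70.136, -16.507], TCP at [0.675, -0, 0.227] pointing down, gripper open.
Joint ranges: [-176.03, 176.03], [-82.01, 121.73], [-58.28, 71.71], [-173.87, 95.51], [-174.79, -0.11], [-173.66, 173.66]. Speed limits (degrees/s): [136.94, 136.94, 172.46, 180, 180, 180].

## Interface

Orientations are given as [roll, pitch, yaw] about the fixed x, y, z axes, in that order (R = Rz(yaw) Ry(pitch) Rx(roll)).
In Python, from plant import r, capture, close_job, search_frame, outline_of gives the robot as it stands.
- The arm moves only by the shell command python3 -m creep 'ROWS' [FORCE]. ROWS is JSON, a list of rows, each a list of 7 numbers: the finger opening in mm, from 0 to 87.6, then the shift along the world's x, y, z in units of 25 mm (1.0 is 25 mm), then the turn, a rotation vector about the world's x, y, z in degrees. In form: [[hand, x, y, z, ax, ay, az], ...]. A call has 1 to 8 rows; each row shifts and turns the commanded pose from where the row before left it; what a row does not reach is not made up. A row lasts 1/12 s, in which the tool goes at most 41.7 mm and 7.16 degrees, less where a joint would pass 70% of its speed; a pose out of reach is approached as far as the arm can. A call is refused whole if a number of a shift passes 1 or a number of a turn 7.16, either way. A call with a gripper value outside its range is refused whole. The fingers move at their own pace and stop on an object; FORCE is the grip in N (left out, the last holds). Time passes only in rows, so rows that do not move let the fingers close. It gives the time, the measured TCP pose, the force, the opening and the grip force at its end, in the units of the state.
- r.get_state(): the state, without advancing time (a new reading comes with each control period).
- capture(name): name is "scene" or "side" or "wrist"; returns a dict with "frame" (384x512x3 uint8, red, green, blue), "K" (3x3 intrinsics, pixels), "origin" and "rotation" of the camera in the world. Camera axes: x right, y down, z forward; pixel columns grow to the right and rows downward; lengths in m; the calibration is good to about 2 mm. A picture is of the moment at which its call begins. There is no depth.
- close_job(): hands the job in; it is judged then, once.
Trained networks look in a picture, given as the dict that the camera call returned (one of the last four; its "shot" number tells which), for a name from the list of things; names that differ only in an ending like _2 or _b are one class to them, and where a whole thing is asked for, a point or a joint stands for the part that bears it (a point fixed in the world has none). Each returns a list of dicts, best first, with "conf" (0 to 1); they miss things now and then, are a little off and sometimes report something else, mostly with a low value. They report only what shows in the picture. A call takes as long as a camera call. They do not tell look-alikes from the thing itself.
- search_frame(picture, target): "bbox" ([left, top, right, bottom] in pixels, round what is visible of it).
- outline_of(picture, target): "region" (384x512 bool, what is visible of it) and "bbox" ([left, top, right, bottom] in pixels, round what is visible of it).
The state is a dict: "time_s": time; "joints": joint angles; "qd": joint speeds; "joint_torque": joint torques, N m; "tcp_pos": TCP position; "eef_rot": TCP orientation; "contact_force": force on the tool from outside, world axes, zero at the start; "moment": the same for the moment, N m; "gripper_width": finger opening in m; "gripper_force": force on a finger pad.
Only numpy, scipy, OpenCV 4.12 (cv2) and the standard library are available. Lean on these libraries where they do the work, as an engineer would, in place of code of your own. Each camera call takes 0.05 s, during which the arm holds its last target. There are 200 camera calls.

## Working session

There is one attempt and no reset: what is moved stays moved. The work goes in short steps, Python scripts to look and compute and a shell command to move; the robot and the scene stay as the last step left them, time stands still between calls to the robot, and variables do not carry over. Pictures are saved under pics/ and viewed, at most 10 in all, crops included, and the job is handed in when it is done.

```bash
mkdir -p pics; ls; cat > h.py <<'E'
import numpy as np, cv2
from plant import r, capture, close_job, search_frame, outline_of
def proj(c,P):
    P=np.atleast_2d(P); q=(P-np.array(c["origin"]))@np.array(c["rotation"]); q=q@np.array(c["K"]).T
    return q[:,:2]/q[:,2:]
def onplane(c,uv,z):
    d=np.array(c["rotation"])@np.linalg.inv(c["K"])@np.array([uv[0],uv[1],1.0]); o=np.array(c["origin"])
    return o+d*(z-o[2])/d[2]
def save(c,n): cv2.imwrite("pics/"+n,cv2.cvtColor(c["frame"],cv2.COLOR_RGB2BGR))
E
python3 - <<'E'
from h import *
ims=[]
for n in ("scene","side","wrist"):
    c=capture(n); save(c,n+"0.png")
    print(n,np.round(c["origin"],3),np.round(c["rotation"],3).tolist(),np.round(c["K"],0).tolist())
    for t in ("board","board_grip","sash_handle","sash","hood","paint","tin","dish","jar_red"):
        print(t,[(round(d["conf"],2),np.round(d["bbox"]).tolist()) for d in search_frame(c,t)][:3])
s=r.get_state();print(s["time_s"],s["tcp_pos"],s["eef_rot"])
E
```

```text
pics
scene [ 0.535 -0.427  0.747] [-139.921, 0.977, -0.237] [[358.0, 0.0, 255.0], [0.0, 358.0, 191.0], [0.0, 0.0, 1.0]]
board [(0.75, [132.0, 171.0, 218.0, 253.0]), (0.62, [217.0, 283.0, 326.0, 342.0])]
board_grip [(0.89, [132.0, 170.0, 218.0, 257.0]), (0.68, [215.0, 282.0, 328.0, 341.0])]
sash_handle [(0.78, [313.0, 188.0, 359.0, 384.0])]
sash [(0.67, [315.0, 190.0, 358.0, 384.0])]
hood [(0.76, [311.0, 167.0, 509.0, 384.0])]
paint [(0.82, [174.0, 173.0, 216.0, 204.0]), (0.56, [285.0, 283.0, 321.0, 325.0])]
tin [(0.88, [274.0, 369.0, 314.0, 380.0])]
dish []
jar_red [(0.62, [210.0, 114.0, 230.0, 144.0])]
side [0.36  0.771 0.945] [-139.859, 0.388, -165.843] [[466.0, 0.0, 257.0], [0.0, 466.0, 195.0], [0.0, 0.0, 1.0]]
board [(0.68, [292.0, 214.0, 387.0, 296.0]), (0.66, [230.0, 131.0, 313.0, 180.0]), (0.38, [193.0, 64.0, 244.0, 191.0])]
board_grip [(0.86, [291.0, 209.0, 388.0, 293.0]), (0.64, [226.0, 130.0, 316.0, 182.0])]
sash_handle [(0.81, [188.0, 67.0, 247.0, 190.0])]
sash [(0.27, [227.0, 130.0, 316.0, 180.0])]
hood [(0.88, [111.0, 31.0, 253.0, 207.0]), (0.16, [193.0, 67.0, 244.0, 188.0])]
paint [(0.66, [233.0, 134.0, 266.0, 158.0]), (0.62, [301.0, 240.0, 343.0, 280.0])]
tin []
dish [(0.62, [239.0, 198.0, 264.0, 223.0]), (0.19, [259.0, 109.0, 285.0, 132.0])]
jar_red [(0.66, [260.0, 334.0, 288.0, 369.0]), (0.52, [114.0, 29.0, 252.0, 209.0])]
wrist [ 0.676 -0.07   0.385] [164.681, 0.098, 179.995] [[278.0, 0.0, 252.0], [0.0, 278.0, 190.0], [0.0, 0.0, 1.0]]
board [(0.72, [263.0, 2.0, 452.0, 106.0])]
board_grip [(0.78, [261.0, 2.0, 447.0, 107.0])]
sash_handle [(0.77, [207.0, 0.0, 312.0, 281.0])]
sash [(0.91, [207.0, 0.0, 314.0, 278.0])]
hood [(0.75, [2.0, 1.0, 316.0, 302.0])]
paint [(0.96, [267.0, 6.0, 330.0, 100.0])]
tin []
dish [(0.77, [310.0, 204.0, 357.0, 243.0])]
jar_red [(0.57, [260.0, 2.0, 449.0, 108.0])]
1.5 [ 6.74975139e-01 -1.53806900e-05  2.26566380e-01] [-1.79999764e+02  7.59597836e-05 -8.99994277e+01]
```

View pictures.

```bash
python3 - <<'E'
import cv2,numpy as np
a=cv2.imread("pics/scene0.png");b=cv2.imread("pics/side0.png")
cv2.imwrite("pics/s_a.png",cv2.resize(a,(800,600)));cv2.imwrite("pics/s_b.png",cv2.resize(b,(800,600)))
E
```

```text
(no output)
```

View pics/s_a.png

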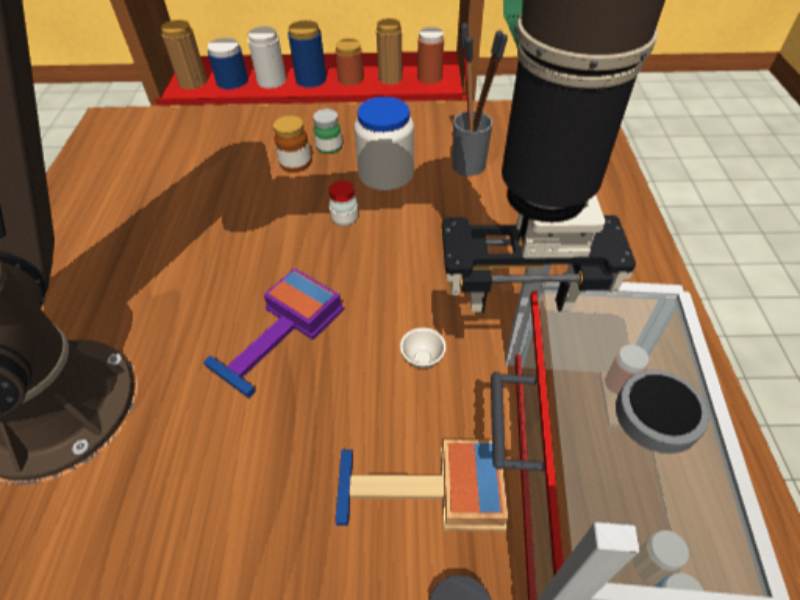

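View pics/s_b.png

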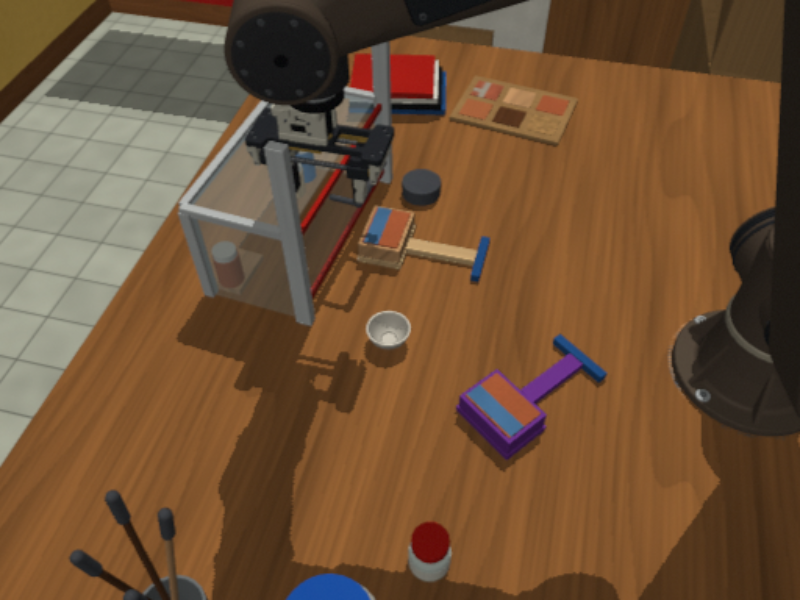

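```bash
cat >> h.py <<'E'
from scipy.spatial.transform import Rotation as Ro
_cap=capture
def cap(n):
    c=dict(_cap(n)); a=np.array(c["rotation"],float)
    c["raw"]=a
    if a.size==3: c["rotation"]=Ro.from_euler("xyz",a,degrees=True).as_matrix()
    return c
E
python3 - <<'E'
from h import *
import pickle
C={n:cap(n) for n in("scene","side","wrist")}
pickle.dump(C,open("c0.pkl","wb"))
a=C["scene"]["frame"][210:384,195:375]; b=C["side"]["frame"][60:200,185:325]
a=cv2.resize(a,(620,600),interpolation=cv2.INTER_CUBIC);b=cv2.resize(b,(600,600),interpolation=cv2.INTER_CUBIC)
for n,i in(("za.png",a),("zb.png",b)): cv2.imwrite("pics/"+n,i[:,:,::-1])
save(C["wrist"],"zw.png")
E
```

```text
(no output)
```

View pics/za.png

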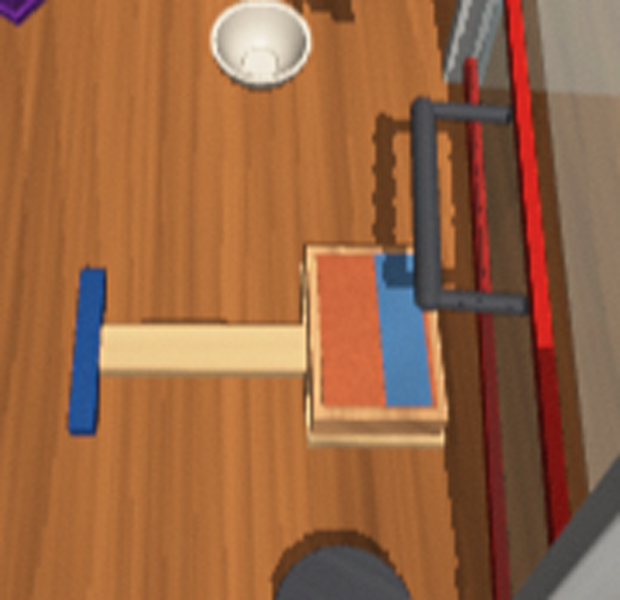

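View pics/zw.png

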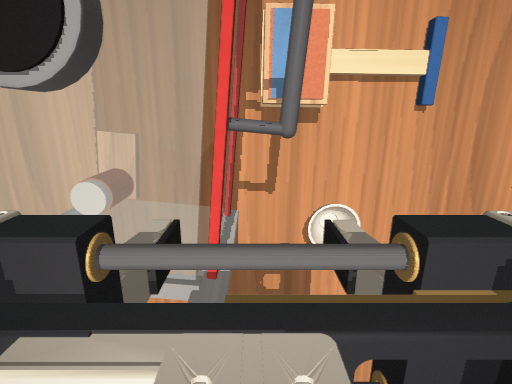

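View pics/zb.png

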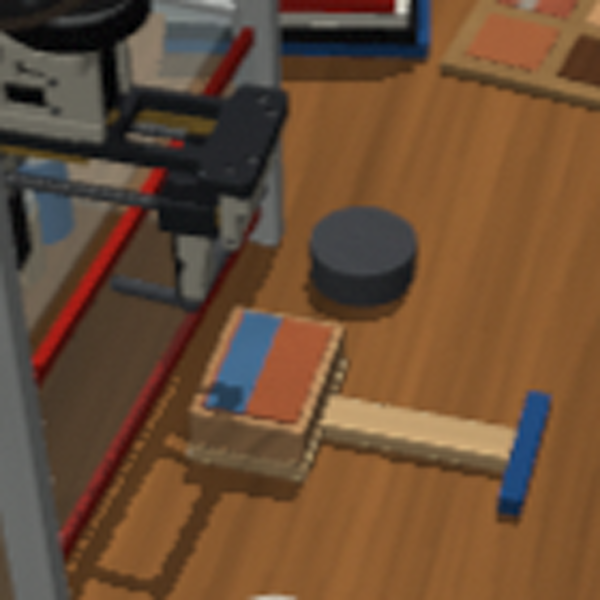

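```bash
python3 - <<'E'
from h import *
import pickle
C=pickle.load(open("c0.pkl","rb")); S,W,D=C["scene"],C["wrist"],C["side"]
q=.64
H=np.array([.6935,-.116]);R=np.array([[.9954,-.0958],[.0958,.9954]])
for u in((618,410),(662,375),(662,445),(706,410)):
    p=onplane(S,(u[0]*q,u[1]*q),.218)[:2]; print("spigot",p.round(3),(R@(p-H)).round(3))
for u in((215,362),(245,388),(300,270),(320,330)): print("purple",onplane(S,(u[0]*q,u[1]*q),.02).round(3))
# check on side view: predicted bar ends and crossbar ends in zb crop px
s=600/140
for P in ([.649,-.06,.155],[.639,-.165,.155],[.453,-.083,.016],[.453,-.184,.016],[.6935+.19*.0958,-.116+.19,.36],[.6935-.19*.0958,-.116-.19,0]):
    u=proj(D,P)[0]; print(P,np.round((u-[185,60])*s),np.round(proj(S,P)[0]/q))
E
```

```text
spigot [ 0.759 -0.139] [ 0.067 -0.016]
spigot [ 0.818 -0.096] [0.122 0.031]
spigot [ 0.793 -0.178] [ 0.105 -0.053]
spigot [ 0.851 -0.14 ] [ 0.159 -0.009]
purple [0.239 0.061 0.02 ]
purple [0.294 0.014 0.02 ]
purple [0.351 0.255 0.02 ]
purple [0.398 0.121 0.02 ]
[0.649, -0.06, 0.155] [186. 303.] [497. 379.]
[0.639, -0.165, 0.155] [250. 194.] [499. 460.]
[0.453, -0.083, 0.016] [507. 495.] [347. 448.]
[0.453, -0.184, 0.016] [535. 385.] [343. 522.]
[0.7117020000000001, 0.074, 0.36] [-46. 142.] [562. 175.]
[0.675298, -0.306, 0] [259. 235.] [529. 632.]
```

```bash
python3 -m creep '[[36,-0.25,-0.9,0,0,0,-1.1],[36,-0.25,-0.9,0,0,0,-1.1],[36,-0.25,-0.9,0,0,0,-1.1],[36,-0.25,-0.9,0,0,0,-1.1],[36,-0.25,-0.9,0,0,0,-1.1],[36,0,0,-0.4,0,0,0],[36,0,0,0,0,0,0],[36,0,0,0,0,0,0]]' 30; python3 - <<'E'
from h import *
c=cap("wrist");save(c,"w1.png")
E
```

```text
time_s: 2.32
tcp_pos: [0.6434, -0.1124, 0.216]
eef_rot: [179.9, -0.0, -95.5]
contact_force: [-0.7, -0.3, -1.1]
gripper_width: 0.0402
gripper_force: 0.0
```

View pics/w1.png

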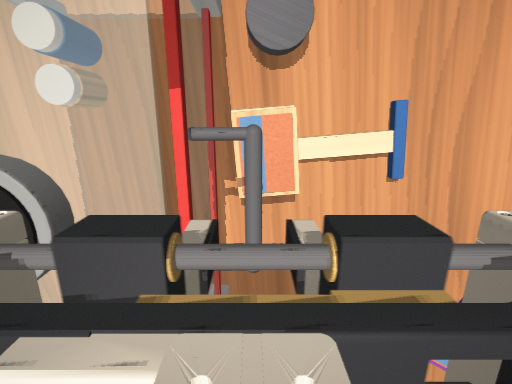

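```bash
python3 -m creep '[[32,0,0,0,0,0,0],[32,0,0,-0.6,0,0,0],[32,0,0,-0.8,0,0,0],[32,0,0,-0.8,0,0,0],[32,0,0,-0.7,0,0,0],[0,0,0,0,0,0,0],[0,0,0,0,0,0,0],[0,0,0,0,0,0,0]]' 40
```

```text
time_s: 3.03
tcp_pos: [0.6444, -0.1121, 0.1453]
eef_rot: [-180.0, -0.0, -95.4]
contact_force: [-11.0, 1.6, -0.6]
gripper_width: 0.0173
gripper_force: 6.6
```

```bash
python3 -m creep '[[0,0,0,0,0,0,0],[0,0,0,0,0,0,0],[0,0,0,0.2,0,0,0],[0,0,0,0.3,0,0,0],[0,0,0,0.4,0,0,0]]' 40
```

```text
time_s: 3.45
tcp_pos: [0.6423, -0.112, 0.1658]
eef_rot: [179.8, 0.0, -95.5]
contact_force: [-2.6, 3.1, -11.4]
gripper_width: 0.0128
gripper_force: 40.0
```

```bash
python3 -m creep '[[0,0,0,0.5,0,0,0],[0,0,0,0.5,0,0,0],[0,0,0,0.5,0,0,0],[0,0,0,0.5,0,0,0],[0,0,0,0.5,0,0,0],[0,0,0,0.5,0,0,0],[0,0,0,0.4,0,0,0],[0,0,0,0.1,0,0,0]]' 40; python3 -m creep '[[0,0,0,0,0,0,0],[32,0,0,0,0,0,0],[32,0,0,0,0,0,0],[32,0,0,0,0,0,0],[32,0,0,0.4,0,0,0],[32,0,0,0.8,0,0,0],[32,0,0,1,0,0,0],[32,0,0,0,0,0,0]]'
```

```text
time_s: 4.12
tcp_pos: [0.6423, -0.112, 0.2559]
eef_rot: [179.9, 0.1, -95.5]
contact_force: [-5.4, 3.2, -10.4]
gripper_width: 0.0125
gripper_force: 40.0
time_s: 4.78
tcp_pos: [0.6462, -0.1135, 0.3165]
eef_rot: [-179.4, -0.1, -95.5]
contact_force: [0.3, -0.0, 2.1]
gripper_width: 0.032
gripper_force: 0.0
```

```bash
python3 -m creep '[[40,-0.64,-0.06,0,0,0,6.8],[40,-0.64,-0.06,0,0,0,6.8],[40,-0.64,-0.06,0,0,0,6.8],[40,-0.64,-0.06,0,0,0,6.8],[40,-0.64,-0.06,0,0,0,6.8],[40,-0.64,-0.06,0,0,0,6.8],[40,-0.64,-0.06,0,0,0,6.8]]';python3 -m creep '[[40,-0.64,-0.06,0,0,0,6.8],[40,-0.64,-0.06,0,0,0,6.8],[40,-0.64,-0.06,0,0,0,6.8],[40,-0.64,-0.06,0,0,0,6.8],[40,-0.64,-0.06,0,0,0,6.8],[40,-0.64,-0.06,0,0,0,6.8],[40,-0.64,-0.06,0,0,0,6.8],[40,0,0,0,0,0,0]]'; python3 - <<'E'
from h import *
import pickle
c=cap("scene");pickle.dump(c,open("c1.pkl","wb"))
cv2.imwrite("pics/s1.png",cv2.resize(c["frame"][:,:,::-1],(800,600)))
E
```

```text
time_s: 5.37
tcp_pos: [0.5317, -0.1234, 0.3108]
eef_rot: [-179.9, -0.1, -47.6]
contact_force: [0.3, 0.7, -0.5]
gripper_width: 0.0398
gripper_force: 0.0
time_s: 6.03
tcp_pos: [0.4182, -0.134, 0.3113]
eef_rot: [-180.0, -0.2, 0.1]
contact_force: [0.3, 0.1, -0.6]
gripper_width: 0.0398
gripper_force: 0.0
```

View pics/s1.png

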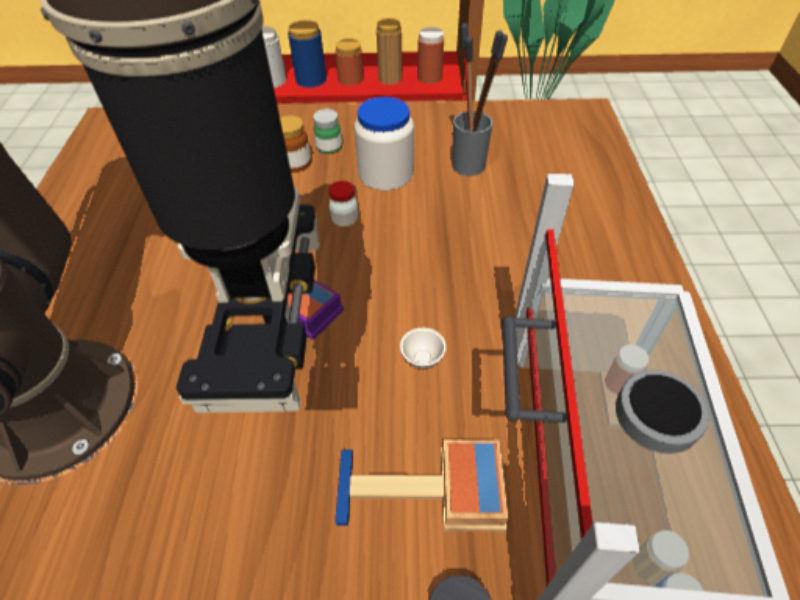

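```bash
python3 -m creep '[[40,0,0,-0.9,0,0,0],[40,0,0,-1,0,0,0],[40,0,0,-1,0,0,0],[40,0,0,-1,0,0,0],[40,0,0,-1,0,0,0],[40,0,0,-1,0,0,0],[40,0,0,-1,0,0,0],[40,0,0,-1,0,0,0]]';python3 -m creep '[[40,0,0,-1,0,0,0],[40,0,0,-1,0,0,0],[40,0,0,-1,0,0,0],[40,0,0,-0.7,0,0,0],[40,0,0,-0.3,0,0,0],[40,0.3,0,0,0,0,0],[40,0.3,0,0,0,0,0],[40,0,0,0,0,0,0]]'
```

```text
time_s: 6.75
tcp_pos: [0.4213, -0.1335, 0.1114]
eef_rot: [180.0, -0.1, -0.4]
contact_force: [0.2, 0.3, -0.8]
gripper_width: 0.04
gripper_force: 0.0
time_s: 7.42
tcp_pos: [0.4379, -0.1334, 0.0128]
eef_rot: [180.0, -0.2, -0.3]
contact_force: [-0.0, 0.4, -0.1]
gripper_width: 0.0402
gripper_force: 0.0
```

```bash
python3 -m creep '[[40,0.2,0,0,0,0,0],[40,0.3,0,0,0,0,0],[40,0.4,0,0,0,0,0],[40,0.4,0,0,0,0,0],[40,0.4,0,0,0,0,0],[40,0.4,0,0,0,0,0],[40,0.4,0,0,0,0,0],[40,0.4,0,0,0,0,0]]';python3 -m creep '[[40,0.4,0,0,0,0,0],[40,0.4,0,0,0,0,0],[40,0.4,0,0,0,0,0],[40,0.3,0,0,0,0,0],[40,0.2,0,0,0,0,0],[40,0.1,0,0,0,0,0],[40,0,0,0,0,0,0]]'
python3 - <<'E'
from h import *
import pickle
c=cap("scene");pickle.dump(c,open("c2.pkl","wb"))
cv2.imwrite("pics/s2.png",cv2.resize(c["frame"][190:384,195:375][:,:,::-1],None,fx=3,fy=3,interpolation=cv2.INTER_CUBIC))
E
```

```text
time_s: 8.08
tcp_pos: [0.5067, -0.1338, 0.0125]
eef_rot: [180.0, 0.1, -0.3]
contact_force: [-5.3, -0.9, 4.9]
gripper_width: 0.0399
gripper_force: 3.3
time_s: 8.67
tcp_pos: [0.5515, -0.1338, 0.0123]
eef_rot: [180.0, 0.1, -0.3]
contact_force: [-7.4, -0.0, 8.2]
gripper_width: 0.0402
gripper_force: 4.6
```

View pics/s2.png

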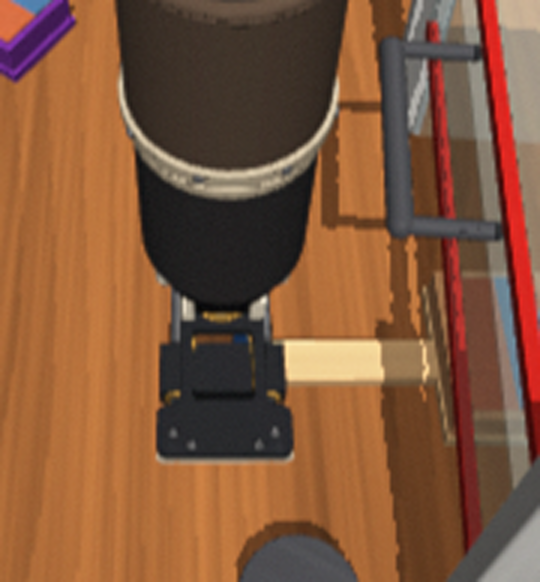

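```bash
python3 - <<'E'
from h import *
import pickle
S=pickle.load(open("c2.pkl","rb"))
H=np.array([.6935,-.116]);R=np.array([[.9954,-.0958],[.0958,.9954]])
for u,h in(((427,288),.014),((447,440),.014),((283,340),.014),((283,380),.014),((428,345),.014),((428,382),.014)):
    p=onplane(S,(195+u[0]/3,190+u[1]/3),h)[:2]; print(p.round(3),(R@(p-H)).round(3))
E
```

```text
[ 0.705 -0.083] [0.008 0.034]
[ 0.701 -0.191] [ 0.015 -0.074]
[ 0.598 -0.121] [-0.095 -0.014]
[ 0.596 -0.15 ] [-0.094 -0.043]
[ 0.699 -0.126] [ 0.006 -0.009]
[ 0.695 -0.152] [ 0.005 -0.036]
```

```bash
python3 -m creep '[[40,0.2,0,0,0,0,0],[40,0.2,0,0,0,0,0],[40,0.1,0,0,0,0,0],[40,0.1,0,0,0,0,0],[40,0,0,0,0,0,0]]'; python3 -m creep '[[40,-0.2,0,0,0,0,0],[40,-0.4,0,0,0,0,0],[40,-0.8,0,0,0,0,0],[40,-0.8,0,0.4,0,0,0],[40,0,0,1,0,0,0],[40,0,0,1,0,0,0],[40,0,0,1,0,0,0],[40,0,0,1,0,0,0]]'; python3 - <<'E'
from h import *
import pickle
c=cap("scene");pickle.dump(c,open("c3.pkl","wb"))
cv2.imwrite("pics/s3.png",cv2.resize(c["frame"][190:384,195:375][:,:,::-1],None,fx=3,fy=3,interpolation=cv2.INTER_CUBIC))
E
```

```text
time_s: 9.13
tcp_pos: [0.5665, -0.1338, 0.0124]
eef_rot: [180.0, 0.1, -0.3]
contact_force: [-7.1, 0.0, 8.2]
gripper_width: 0.0399
gripper_force: 4.5
time_s: 9.8
tcp_pos: [0.512, -0.1334, 0.1231]
eef_rot: [-180.0, -0.1, -0.3]
contact_force: [0.1, -0.5, -0.4]
gripper_width: 0.04
gripper_force: 0.0
```

View pics/s3.png

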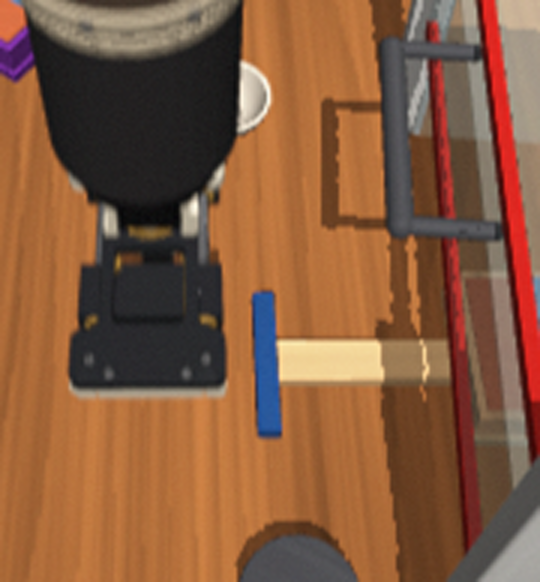

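```bash
python3 -m creep '[[32,0,0,1,0,0,-6.8],[32,0,0,1,0,0,-6.8],[32,0,0,1,0,0,-6.8],[32,0,0,1,0,0,-6.8],[32,0,0,1,0,0,-6.8],[32,0,0,1,0,0,-6.8],[32,0,0,1,0,0,-6.8],[32,0,0,1,0,0,-6.8]]'; python3 -m creep '[[32,0.87,0.14,0,0,0,-6.8],[32,0.87,0.14,0,0,0,-6.8],[32,0.87,0.14,0,0,0,-6.8],[32,0.87,0.14,0,0,0,-6.8],[32,0.87,0.14,0,0,0,-6.8],[32,0.87,0.14,0,0,0,-6.8],[32,0,0,0,0,0,0],[32,0,0,0,0,0,0]]'
```

```text
time_s: 10.52
tcp_pos: [0.5119, -0.1334, 0.323]
eef_rot: [-179.9, -0.0, -55.0]
contact_force: [0.5, -0.1, -1.0]
gripper_width: 0.0319
gripper_force: 0.0
time_s: 11.18
tcp_pos: [0.6432, -0.1121, 0.3203]
eef_rot: [179.9, 0.0, -95.4]
contact_force: [-0.4, -0.1, -0.4]
gripper_width: 0.0318
gripper_force: 0.0
```

```bash
python3 -m creep '[[32,0,0,-0.6,0,0,0],[32,0,0,-0.8,0,0,0],[32,0,0,-0.8,0,0,0],[32,0,0,-0.5,0,0,0],[32,0,0,0,0,0,0],[0,0,0,0,0,0,0],[0,0,0,0,0,0,0],[0,0,0,0,0,0,0]]' 40;  python3 -m creep '[[0,0,0,0,0,0,0],[0,0,0,0,0,0,0],[0,0,0,-0.1,0,0,0],[0,0,0,-0.2,0,0,0]]'
```

```text
time_s: 11.85
tcp_pos: [0.6432, -0.1126, 0.2558]
eef_rot: [-179.8, 0.0, -95.5]
contact_force: [-0.4, -0.1, 1.3]
gripper_width: 0.0175
gripper_force: 0.0
time_s: 12.18
tcp_pos: [0.6423, -0.1125, 0.2478]
eef_rot: [-180.0, 0.0, -95.5]
contact_force: [-4.5, 0.8, 3.9]
gripper_width: 0.0131
gripper_force: 40.0
```

```bash
python3 -m creep '[[0,0,0,-0.35,0,0,0],[0,0,0,-0.35,0,0,0],[0,0,0,-0.35,0,0,0],[0,0,0,-0.35,0,0,0],[0,0,0,-0.35,0,0,0],[0,0,0,-0.35,0,0,0],[0,0,0,-0.35,0,0,0],[0,0,0,-0.35,0,0,0]]' 40;  python3 -m creep '[[0,0,0,-0.3,0,0,0],[0,0,0,-0.2,0,0,0],[0,0,0,-0.2,0,0,0],[0,0,0,-0.15,0,0,0],[0,0,0,-0.1,0,0,0],[0,0,0,-0.1,0,0,0],[0,0,0,-0.05,0,0,0],[0,0,0,0,0,0,0]]'
```

```text
time_s: 12.85
tcp_pos: [0.6423, -0.1125, 0.1762]
eef_rot: [180.0, -0.0, -95.5]
contact_force: [-3.6, 1.1, 3.7]
gripper_width: 0.013
gripper_force: 40.0
time_s: 13.52
tcp_pos: [0.6423, -0.1125, 0.1485]
eef_rot: [179.9, -0.0, -95.5]
contact_force: [-4.6, -0.2, -0.4]
gripper_width: 0.0128
gripper_force: 40.0
```

```bash
python3 -m creep '[[0,0,0,-0.05,0,0,0],[0,0,0,-0.05,0,0,0],[0,0,0,-0.05,0,0,0],[0,0,0,0,0,0,0]]'; python3 -m creep '[[0,0,0,-0.05,0,0,0],[0,0,0,-0.05,0,0,0],[0,0,0,0,0,0,0]]'
```

```text
time_s: 13.85
tcp_pos: [0.6423, -0.1125, 0.145]
eef_rot: [179.9, -0.0, -95.5]
contact_force: [-4.8, 0.2, 0.4]
gripper_width: 0.013
gripper_force: 40.0
time_s: 14.1
tcp_pos: [0.6423, -0.1125, 0.1425]
eef_rot: [179.9, -0.0, -95.5]
contact_force: [-4.7, 0.1, 1.7]
gripper_width: 0.0127
gripper_force: 40.0
```

```bash
python3 -m creep '[[0,0,0,-0.05,0,0,0],[0,0,0,-0.05,0,0,0],[0,0,0,0,0,0,0]]'; python3 -m creep '[[0,0,0,-0.05,0,0,0],[0,0,0,-0.05,0,0,0],[0,0,0,0,0,0,0]]'
```

```text
time_s: 14.35
tcp_pos: [0.6423, -0.1125, 0.1401]
eef_rot: [180.0, -0.0, -95.5]
contact_force: [-4.3, 0.9, 1.8]
gripper_width: 0.0129
gripper_force: 40.0
time_s: 14.6
tcp_pos: [0.6423, -0.1125, 0.139]
eef_rot: [180.0, -0.0, -95.5]
contact_force: [-8.9, 1.9, 11.4]
gripper_width: 0.0126
gripper_force: 40.0
```

```bash
python3 -m creep '[[0,0,0,-0.03,0,0,0],[32,0,0,0,0,0,0],[32,0,0,0,0,0,0],[32,0,0,0,0,0,0],[32,0,0,0.3,0,0,0],[32,0,0,0.8,0,0,0],[32,0,0,1,0,0,0],[32,0,0,1,0,0,0]]'; python3 -m creep '[[32,-1,0,0.5,0,0,0],[32,-1,0,0,0,0,0],[32,-1,0.5,0,0,0,0],[32,-1,0.5,0,0,0,0],[32,-1,0.5,0,0,0,0],[32,-1,0.5,0,0,0,0],[32,0,0,0,0,0,0],[32,0,0,0,0,0,0]]'; python3 - <<'E'
from h import *
import pickle
c=cap("scene");d=cap("side");pickle.dump((c,d),open("c4.pkl","wb"))
q=.64
f=lambda i:cv2.resize(i["frame"][:,:,::-1],(400,300))
a=cv2.resize(c["frame"][160:384,170:370][:,:,::-1],(400,448),interpolation=cv2.INTER_CUBIC)
b=cv2.resize(d["frame"][40:264,150:350][:,:,::-1],(400,448),interpolation=cv2.INTER_CUBIC)
cv2.imwrite("pics/s4.png",np.hstack([a,b]))
E
```

```text
time_s: 15.27
tcp_pos: [0.6429, -0.1126, 0.2153]
eef_rot: [180.0, -0.0, -95.5]
contact_force: [0.8, 0.3, 0.1]
gripper_width: 0.0316
gripper_force: 0.0
time_s: 15.93
tcp_pos: [0.4926, -0.062, 0.2283]
eef_rot: [-179.8, 0.0, -95.4]
contact_force: [0.4, -0.7, 0.0]
gripper_width: 0.0321
gripper_force: 0.0
```

View pics/s4.png

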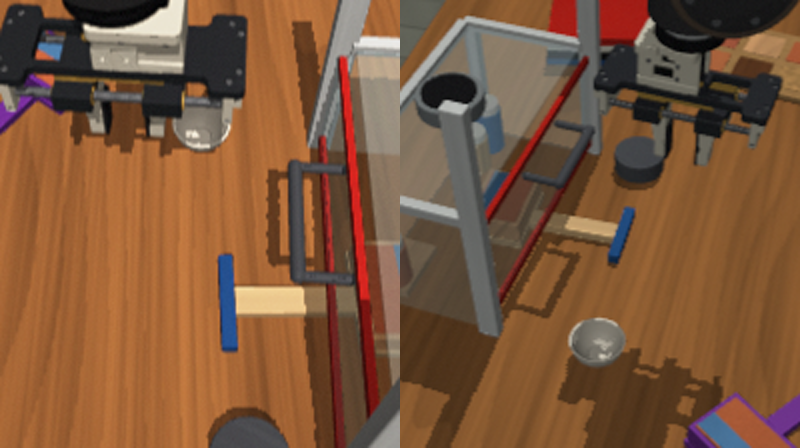

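```bash
python3 - <<'E'
from h import *
import pickle
a=pickle.load(open("c0.pkl","rb"))["scene"]["frame"]; c=pickle.load(open("c4.pkl","rb"))[0]; b=c["frame"]
t=a[245:315,312:328]
m=cv2.matchTemplate(b[235:325,302:338],t,cv2.TM_CCOEFF_NORMED);_,v,_,l=cv2.minMaxLoc(m);print("bar shift px",np.array(l)-10,v, "10mm would be",proj(c,[.644,-.112,.165])-proj(c,[.644,-.112,.155]))
red=lambda f,y:[np.round(np.mean(np.where((f[k,330:370,0].astype(int)-f[k,330:370,1]>110))[0]),2) for k in y]
print(red(a,(270,285,300,305)),red(b,(270,285,300,305)))
E
```

```text
bar shift px [0 2] 0.6661650538444519 10mm would be [[ 0.66670967 -2.66238597]]
[np.float64(16.6), np.float64(15.5), np.float64(22.0), np.float64(22.5)] [np.float64(15.6), np.float64(17.5), np.float64(21.0), np.float64(21.5)]
```

```bash
python3 -m creep '[[0,1,-0.5,0,0,0,0],[0,1,-0.5,0,0,0,0],[0,1,-0.5,0,0,0,0],[0,1,-0.5,0,0,0,0],[0,1,0,0,0,0,0],[0,1,0,0,0,0,0],[0,0,0,0,0,0,0]]'; python3 -m creep '[[0,0,0,-0.8,0,0,0],[0,0,0,-0.8,0,0,0],[0,0,0,-0.5,0,0,0],[0,0,0,-0.2,0,0,0],[0,0,0,-0.1,0,0,0],[0,0,0,-0.05,0,0,0],[0,0,0,0,0,0,0]]'
```

```text
time_s: 16.62
tcp_pos: [0.6469, -0.1137, 0.2247]
eef_rot: [179.9, -0.1, -95.6]
contact_force: [-0.1, -0.1, -0.1]
gripper_width: 0.0005
gripper_force: 0.0
time_s: 17.2
tcp_pos: [0.6433, -0.1127, 0.1663]
eef_rot: [-180.0, -0.0, -95.5]
contact_force: [-0.1, -0.3, -0.0]
gripper_width: 0.0003
gripper_force: 0.0
```

```bash
python3 -m creep '[[0,0,0,-0.05,0,0,0],[0,0,0,-0.05,0,0,0],[0,0,0,-0.05,0,0,0],[0,0,0,0,0,0,0]]'; python3 -m creep '[[0,0,0,-0.05,0,0,0],[0,0,0,0,0,0,0]]'; python3 -m creep '[[0,0,0,-0.05,0,0,0],[0,0,0,0,0,0,0]]'
```

```text
time_s: 17.53
tcp_pos: [0.6429, -0.1125, 0.1624]
eef_rot: [-180.0, 0.0, -95.5]
contact_force: [-0.2, 0.2, -0.0]
gripper_width: 0.0001
gripper_force: 0.1
time_s: 17.7
tcp_pos: [0.643, -0.1125, 0.1622]
eef_rot: [-179.9, -0.0, -95.5]
contact_force: [-2.8, 1.0, 7.4]
gripper_width: 0.0006
gripper_force: 3.3
time_s: 17.87
tcp_pos: [0.643, -0.1125, 0.162]
eef_rot: [-179.9, -0.0, -95.5]
contact_force: [-5.4, 2.2, 13.0]
gripper_width: 0.0003
gripper_force: 6.5
```

```bash
python3 -m creep '[[0,0,0,0.3,0,0,0],[0,0,0,0.8,0,0,0],[0,0,0,1,0,0,0],[0,-0.5,0,0.8,0,0,0],[0,-1,0,0,0,0,0],[0,-1,0,0,0,0,0],[0,0,0,0,0,0,0],[0,0,0,0,0,0,0]]'; python3 - <<'E'
from h import *
import pickle
c=cap("scene");C=pickle.load(open("c0.pkl","rb"))
H=np.array([.6935,-.116]);R=np.array([[.9954,-.0958],[.0958,.9954]])
f=pickle.load(open("c4.pkl","rb"))[0]
for u in((227,303),): 
    p=onplane(f,(170+u[0]/2,160+u[1]/2),.016)[:2];print("cross hood",R@(p-H))
for n in("tin","jar_red","dish"):
    print(n,[np.round(search_frame(c,n)[:1][0]["bbox"]) if search_frame(c,n) else None])
print(close_job())
E
```

```text
time_s: 18.53
tcp_pos: [0.5796, -0.1126, 0.2331]
eef_rot: [-179.9, 0.0, -95.5]
contact_force: [-0.1, -0.4, 0.6]
gripper_width: 0.0004
gripper_force: 0.0
cross hood [-0.10666414 -0.0338009 ]
tin [array([274., 371., 312., 382.])]
jar_red [array([210., 114., 230., 145.])]
dish [array([256., 212., 266., 230.])]
the job is handed in; nothing more can be done
None
```

The job is handed in: the panel is about 25 mm inside the hood with its T handle outside. The sash is fully shut (bar top measured at 162 mm, as expected), and the tin, jar and dish showed no sign of having moved, though the arm partly hid the dish in the last check.

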